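# Clamp a rigging plate in the inspection cradle

### The arm

A 6-joint arm with a two-finger parallel gripper is mounted at the origin on the work surface. World frame = base frame: x ahead of the robot, y to its left, z up, the work surface at z = 0. Lengths are in mm, angles in rad, forces in N, time in s.
With the tool pointing down it reaches from about 275 to 750 mm from the base axis. Payload 10.2 kg.
Tool frame: the origin (TCP) lies at the very end of the fingers, on their centre line; the grasp point (between the pads) lies 19 mm behind it (ctrl.hold_point_z is the distance from the TCP to the grasp point, in mm); z points along the fingers, y is the direction in which the jaws open and shut (so a half turn about z gives the same grasp; the last joint's range is limited). The gripper opens to 85 mm and grips with 20 to 120 N. Pads are 22 mm wide; open, the fingers measure 114 mm over their backs; the gripper's body (76 mm by 85 mm) begins 54 mm behind the grasp point. The pads swing forward as they close: fully open they stand 13 mm farther back than shut.
Start: joints at [1.02, 0.313, 1.498, -0, 1.331, -0.223], TCP at [169.042, 497.047, 231.294] pointing down, gripper open.
Joint ranges: [-2.94, 2.94], [-0.97, 2.17], [0.19, 2.56], [-1.23, 4.37], [0.02, 3.11], [-2.88, 2.88]. Speed limits (rad/s): [2.39, 2.39, 3.01, 3.14, 3.14, 3.14].

### API

Orientations are given as a unit quaternion [w, x, y, z].
In Python, from rig import readout, cams, workorder, spotter, ctrl gives the robot as it stands.
- The arm moves only by the tool step_arm, never from a script. Its argument "plan" is text: rows parted by semicolons, each of 5 numbers parted by spaces: the shift along the tool's x, y, z in cm, then the turn about the tool's z in degrees, then the opening in per cent of the stroke, from 0 (shut) to 100 (fully open). In form: x y z twist gripper; .... A call has 1 to 10 rows; each row is the pose to reach, as a shift and turn from the pose commanded when the call began, along the tool's axes at that moment; what a row does not reach only later rows make up. A row lasts 1/10 s, in which the tool goes at most 50 mm and 8.59 degrees, less where a joint would pass 70% of its speed; a pose out of reach is approached as far as the arm can. A call with a gripper value outside its range is refused whole. The fingers move at their own pace and stop on an object; "grip_force" is the grip in N (left out, the last holds). Time passes only in rows, so rows that repeat a pose let the fingers close. It gives the time, the measured TCP pose, the force and the opening at its end, in the units of the state.
- readout.sense(): the state, without advancing time (a new reading comes with each control period).
- cams.capture(name): name is "scene" or "top" or "wrist"; returns (picture, depth): 420x560x3 uint8, red, green, blue; 420x560 float32, mm along the optical axis (not along the pixel's ray), 0 where there is no reading.
- cams.camera_info(name): a dict with "vfov" (degrees; the focal length in pixels is half the picture's height over the tangent of half this angle, whatever the lens; pixels are square), "cx", "cy" (the principal point, pixels), "rvec" (rotation vector, rad) and "tvec" (3), from world to camera coordinates, as OpenCV has them. Camera axes: x right, y down, z forward; pixel columns grow to the right and rows downward; lengths in mm; the calibration is good to about 2 mm. A picture is of the moment at which its call begins: read the wrist's pose just before it. camera_info takes no time and is no camera call; for the wrist camera it gives the pose at the moment of the call.
- workorder.finish_job(): hands the job in, once; it reports no verdict.
Trained networks look in the newest picture that a camera, given by its name, has taken for a name from the list of things; names that differ only in an ending like _2 or _b are one class to them, and where a whole thing is asked for, a point or a joint stands for the part that bears it (a point fixed in the world has none). Each returns a list of dicts, best first, with "conf" (0 to 1); they miss things now and then, are a little off and sometimes report something else, mostly with a low value. They report only what shows in the picture. A call takes as long as a camera call. They do not tell look-alikes from the thing itself.
- spotter.regions_of(camera, target): "pixels" (420x560 bool, what is visible of it) and "extent" ([centre column, centre row, width, height] in pixels, round what is visible of it).
The state is a dict: "time_s": time; "joints": joint angles; "dq": joint speeds; "tau": joint torques, N m; "eef_pos": TCP position; "ee_rot": TCP orientation; "force": force on the tool from outside, world axes, zero at the start; "wrist_torque": the same for the moment, N m; "grip_width": opening from 0.0 (shut) to 1.0 (fully open).
Only numpy, scipy, OpenCV 4.12 (cv2) and the standard library are available. Lean on these libraries where they do the work, as an engineer would, in place of code of your own. Each camera call takes 0.05 s, during which the arm holds its last target. There are 200 camera calls.

### The job

Take the larger rigging plate out of the wooden rack and stand it on its long edge in the slot of the metal inspection cradle. Then loosen the black clamp knob, slide the stop up until the plate is held without play between stop and end wall, and turn the knob clockwise until it is really tight so that the stop is locked. Leave the smaller plate and the other gear where they are.

Things in the scene. Friction and masses are not known exactly. Their poses are not given: they have to be found in the camera images.
- plate: The larger rigging plate: flat aluminium with five holes, 120 long x 10 thick x 75 high as it stands, 0.15 to 0.3 kg, standing on its long edge in one of the two rack slots. Origin: centre of its lower edge; x along its length, y through its thickness, z up. Its top edge, 75 above the origin, is free to be pinched across the thickness; the middle of the upper 40 mm is solid.
- small_plate: The smaller plate, 80 x 10 x 60 high, standing in the other rack slot; to be left alone. Origin and axes as for the larger plate.
- rack: Wooden rack 130 x 130, two slots along its x at y = +40 and -40 mm, each 14 wide, slot floor 12 above the table, slot walls up to 38. Origin: centre of its underside.
- cradle: Metal cradle fixed to the table, 320 x 110, base 15 thick. Origin: centre of its underside; x runs along it from the end wall at its -x end (face at x = -145, 60 wide, top 75 above the table) to the clamp rail at its +x end; z up.
- slot_home (a point): Centre of the slot floor where the origin of a plate that is fully home lies (cradle x = -85, y = 0, 15 above the table; axes as the cradle's; its end is then at x = -145 and -25). The slot lies along cradle x from -140 to -35: 14 wide, walls up to 43 above the table with flared lips to 54, mouth about 28 wide.
- stop (a joint): Position of the sliding stop along cradle +x, in m: 0 when its face touches a plate that is fully home; starts 0.020 to 0.055. The stop is a grey block 60 x 74, top 56 above the table, with a nose towards the plate. Free, it slides with about 3 N and stays where left; clamped, it holds 25 N or more. It can be slid by holding the knob.
- stop_face (a point): Centre of the stop's flat pushing face (34 wide, 22 to 62 above the table), looking to the cradle's -x; the knob's axis is 75 mm behind it in +x.
- knob_grip (a point): On the vertical axis of the black clamp knob on the stop, 93 above the table, where to grip. The knob is an upright bar 44 long x 14 thick (70 to 106 above the table) on a round hub of 32 diameter (56 to 70). The point's x axis runs along the bar; grip across its thickness (y). Fingers 70 mm or more apart swing round the bar without lifting.
- knob (a joint): Knob angle in rad, growing clockwise from above (range 0 to 3.9); clockwise tightens. Starts clamped at 2.40 to 2.55. The bite lies between 1.6 and 2.1, varying; below 1.4 the stop is surely free. It turns against 0.15 N m, slowly more after the bite, and comes up hard about 1 rad after it (2.6 to 3.1), where torque rises steeply: 0.3 to 0.6 N m more is tight. Stays where left.
- shoe: Hidden clamp shoe inside the stop, pressed down on the rail by the knob (1.5 mm per rad); pressing force grows to about 60 N where the knob comes up hard.
- rail: Steel rail under the stop, 165 x 28, on which the shoe bites; its height varies by some tenths of a mm.
- carabiner: Gold locking carabiner about 122 x 80, lying on the table; bystander.
- swivel: Grey swivel about 128 long, lying on the table; bystander.
- ascender: Black ascender with toothed cam, about 190 long, lying on the table; bystander.
- dish: White porcelain dish, 96 across, 30 high; bystander.
Things that resemble listed ones, but are neither listed nor needed, are in the scene too. What is shaped like the plate but pink is not meant.

How it is judged:
By the outcome, as a careful person would: the job done as asked, in the order asked, and still so for the second after the job is handed in, with the robot touching nothing.
It also fails if it takes over 64 s, if anything falls off the work surface, if the arm or the gripper's body presses on something with over 40 N, if the wrist force passes 120 N, or if a joint passes its speed limit or range.

## Working session

There is one attempt and no reset: what is moved stays moved. The work goes in short steps, Python scripts to look and compute and a tool call to move; the robot and the scene stay as the last step left them, time stands still between calls to the robot, and variables do not carry over. Pictures are saved under pics/ and viewed, about 8 in all and at most 12, crops included, and the job is handed in when it is done.

Besides the shell and the picture viewer there is one more tool, called after "Request:" as a command line: name --argument value ..., lists and objects as JSON in quotes. step_arm: Moves the arm, as the interface text tells. Its arguments: {"type":"object","properties":{"plan":{"type":"string"},"grip_force":{"type":"number"}},"required":["plan"]}

```bash
ls; mkdir -p pics; cat > h.py <<'E'
import numpy as np, cv2
from rig import readout, cams, workorder, spotter, ctrl
def info(n):
    c=cams.camera_info(n); R=cv2.Rodrigues(np.array(c['rvec'],float))[0]; t=np.array(c['tvec'],float).ravel()
    f=210/np.tan(np.radians(c['vfov'])/2); return f,c['cx'],c['cy'],R,t
def cap(n):
    i=info(n); p,d=cams.capture(n); return p,d,i
def world(d,i):
    f,cx,cy,R,t=i; v,u=np.mgrid[:420,:560]
    P=np.stack([(u-cx)/f*d,(v-cy)/f*d,d],-1); return (P-t)@R   # R^T(P-t)
def proj(X,i):
    f,cx,cy,R,t=i; c=R@np.array(X,float)+t; return [cx+f*c[0]/c[2],cy+f*c[1]/c[2]]
def save(n,p): cv2.imwrite('pics/'+n,cv2.cvtColor(p,cv2.COLOR_RGB2BGR))
E
python3 - <<'E'
from h import *
print(readout.sense())
for n in ['scene','top']:
    p,d,i=cap(n); W=world(d,i); save(n+'0.png',p); np.savez('/tmp/'+n,p=p,d=d,W=W)
    print(n,i[:3], 'cam pos',-i[3].T@i[4])
    for t in ['plate','small_plate','rack','cradle','knob','stop']:
        for r in spotter.regions_of(n,t)[:3]:
            m=r['pixels']&(d>0); q=W[m]
            print(t,round(r['conf'],2),np.round(r['extent']),m.sum(),np.round(np.median(q,0)) if len(q) else '',np.round(np.percentile(q,95,axis=0)) if len(q) else '')
E
```

```text
pics
{'time_s': 0.0, 'joints': array([ 1.01963300e+00,  3.13471387e-01,  1.49844189e+00, -1.29370806e-05,
        1.33102155e+00, -2.23414224e-01]), 'dq': array([ 0.00029967,  0.00032312, -0.00126442, -0.00149563, -0.001945  ,
       -0.00068201]), 'tau': array([-2.97475572e-04, -4.12254453e+01, -2.59744942e+01, -1.82429776e-04,
        4.06788124e-03,  1.65945636e-05]), 'eef_pos': array([168.88399674, 496.81566126, 230.72233345]), 'ee_rot': array([-2.47637084e-04,  1.63140510e-01,  9.86602617e-01, -6.23753002e-04]), 'force': array([ 0.83890291, -0.38450317, -0.62231578]), 'wrist_torque': array([-0.05682694,  0.05530929,  0.02376586]), 'grip_width': 1.0016697955872438}
scene (np.float64(533.3076473855094), 282.51806524161316, 209.56685809468541) cam pos [1482.78961355  382.27368006  960.70819554]
plate 0.91 [229. 171.  35.  40.] 880 [ 413. -270.   37.] [ 467. -244.   75.]
plate 0.83 [191. 203.  19.  50.] 506 [ 602. -271.   63.] [ 648. -261.   88.]
small_plate 0.63 [221. 209.  10.  40.] 233 [ 591. -192.   57.] [ 616. -185.   73.]
rack 0.81 [208. 218.  56.  40.] 1351 [ 602. -229.   13.
[... 262 characters left out ...]
  50.  41.] 1080 [564. 204.  54.] [588. 234. 103.]
top (np.float64(409.24639596376835), 280.6219884467764, 210.9289437337793) cam pos [436.08662872 -31.96215944 943.35382575]
plate 0.85 [400. 198.  26.  56.] 717 [ 584. -273.   74.] [ 639. -259.   89.]
plate 0.6 [397. 281.  29.  55.] 735 [ 412. -265.   61.] [ 462. -243.   77.]
small_plate 0.7 [365. 206.  12.  34.] 265 [ 570. -194.   71.] [ 603. -185.   74.]
rack 0.91 [378. 207.  68.  63.] 2264 [ 573. -230.   13.] [ 634. -172.   39.]
cradle 0.73 [216. 219. 138.  59.] 6420 [549. 127.  17.] [605. 273.  75.]
knob 0.69 [174. 217.  20.  23.] 278 [545. 205. 102.] [559. 223. 108.]
stop 0.83 [189. 220.  51.  35.] 1225 [546. 195.  57.] [580. 231. 106.]
```

```bash
python3 - <<'E'
from h import *
a=np.load('/tmp/top.npz')['p'];b=np.load('/tmp/scene.npz')['p']
x=cv2.resize(a[120:320,100:450],(700,400),interpolation=cv2.INTER_CUBIC)
save('top_crop.png',x)
save('scene_crop.png',cv2.resize(b[130:310,150:450],(800,480),interpolation=cv2.INTER_CUBIC))
E
```

```text
(no output)
```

View pics/top_crop.png

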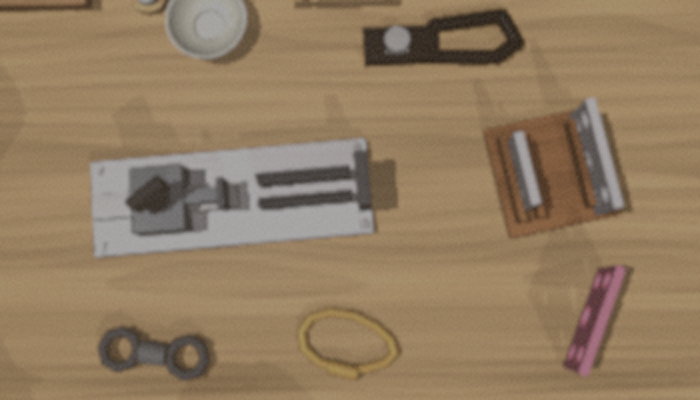

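View pics/scene_crop.png

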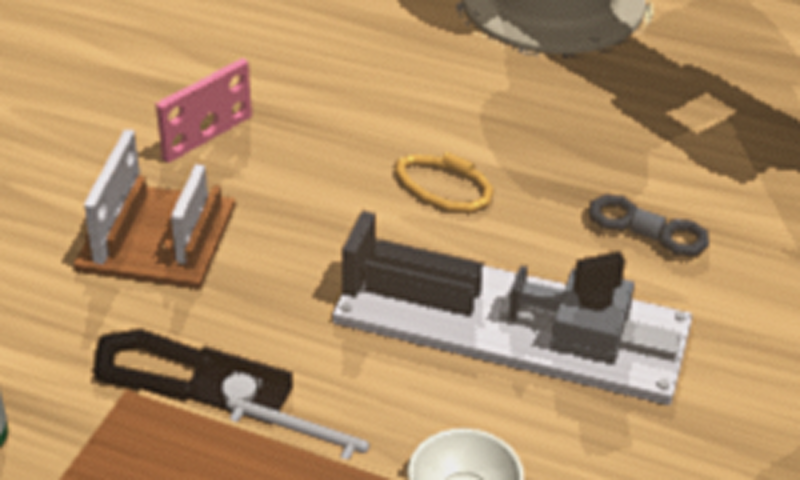

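In the top picture there are three candidates. The grey plate in the rack at (400,198) is the longer and taller one, so it's the one I want. The shorter rack plate is at (365,206), and the pink look-alike stands on the table at (397,281). The cradle's end wall is on the right (lower y) and its knob on the left.

```bash
cat >> h.py <<'E'
def rect(Q):
    r=cv2.minAreaRect(Q[:,:2].astype(np.float32)); (c,(w,h),a)=r
    if w<h: w,h,a=h,w,a+90
    return np.round(c,1),round(w,1),round(h,1),round((a+90)%180-90,1)
def box(W,d,lo,hi):
    return W[(d>0)&(W>lo).all(-1)&(W<hi).all(-1)]
E
python3 - <<'E'
from h import *
for n in ['top','scene']:
    z=np.load('/tmp/%s.npz'%n); W=z['W'];d=z['d']
    print(n)
    for nm,lo,hi in [('plate top',[480,-320,81],[680,-235,95]),('small top',[480,-235,66],[680,-150,80]),('rack',[450,-330,8],[700,-140,42]),('cradle base',[450,0,8],[680,350,22]),('wall',[450,0,66],[680,70,82]),('lips',[450,40,46],[680,140,62]),('stop',[450,130,50],[680,300,64]),('knob',[450,130,96],[680,300,115]),('knobmid',[450,130,75],[680,300,115])]:
        Q=box(W,d,np.array(lo),np.array(hi))
        if len(Q)>5: print(nm,len(Q),rect(Q),'mean',Q.mean(0).round(1), 'med z',np.median(Q[:,2]).round(1))
E
```

```text
top
plate top 316 (array([ 586.8, -274.1]), 120.2, 12.0, 12.0) mean [ 585.7 -274.    86.7] med z 87.0
small top 199 (array([ 573.5, -195.6]), 79.9, 10.9, 11.7) mean [ 573.3 -195.3   71.8] med z 72.0
rack 2445 (array([ 544.6, -241.2]), 200.3, 128.7, 11.7) mean [ 572.4 -227.5   18.7] med z 13.3
cradle base 3847 (array([552.9, 145.6]), 296.7, 110.7, -85.7) mean [550.7 135.   15.6] med z 15.6
lips 262 (array([557.1,  89.3]), 100.5, 38.5, -86.0) mean [558.8  78.6  52.5] med z 52.4
stop 834 (array([549.7, 185.9]), 106.2, 74.3, -85.9) mean [547.4 192.8  56.3] med z 56.4
knob 165 (array([548. , 207.5]), 43.8, 14.9, -51.6) mean [547.3 206.6 105.2] med z 105.7
knobmid 221 (array([548. , 207.5]), 43.8, 14.9, -51.6) mean [546.6 205.5 100.1] med z 104.9
scene
plate top 151 (array([ 591.1, -275.4]), 125.8, 14.2, 11.4) mean [ 592.9 -274.3   85.8] med z 85.8
small top 98 (array([ 574.7, -196.5]), 86.5, 12.3, 9.5) mean [ 578.3 -196.    71.2] med z 71.4
rack 1388 (array([ 547.8, -242.9]), 205.8, 131.8, 11.0) mean [ 589.  -229.9   20. ] med z 14.1
cradle base 2099 (array([556.4, 144.1]), 295.8, 116.6, -86.1) mean [576.2 156.5  14.2] med z 14.1
lips 176 (array([556.9,  89.3]), 100.9, 44.7, -83.2) mean [557.7  83.7  51.7] med z 51.2
stop 463 (array([554.1, 183.8]), 105.2, 76.2, -85.4) mean [561.7 197.5  55.1] med z 54.8
knob 112 (array([551.3, 206.3]), 46.3, 18.0, -52.8) mean [553.5 206.4 103.4] med z 103.9
knobmid 236 (array([551.4, 206.3]), 46.3, 18.2, -52.5) mean [554.8 207.1  94. ] med z 95.3
```

```bash
cat >> h.py <<'E'
from scipy.spatial.transform import Rotation as Ro
def go(x,y,z,yaw=None):
    s=readout.sense(); q=s['ee_rot']; R=Ro.from_quat([q[1],q[2],q[3],q[0]]).as_matrix(); p=s['eef_pos']
    d=R.T@(np.array([x,y,z])-p)/10; cur=np.degrees(np.arctan2(R[1,0],R[0,0]))
    tw=None if yaw is None else round(-((yaw-cur+180)%360-180),1)
    print('shift cm',d.round(2),'twist',tw,'| pos',p.round(1),'yaw',cur.round(1),'tilt',np.degrees(np.arccos(-R[2,2])).round(2),'j',np.round(s['joints'],2),'F',s['force'].round(1),'T',s['wrist_torque'].round(2),'grip',round(s['grip_width'],3),'t',s['time_s'])
E
python3 -c "
from h import *
go(587,-274,230,12)"
```

```text
shift cm [-64.4  -59.54   0.13] twist 149.2 | pos [169.  497.  231.3] yaw 161.2 tilt 0.0 j [ 1.02  0.31  1.5  -0.    1.33 -0.22] F [-0.4  0.3  0.7] T [-0.03  0.04 -0.03] grip 1.0 t 0.7
```

Request:
step_arm --plan "-64.4 -59.5 0 149.2 100;-64.4 -59.5 0 149.2 100;-64.4 -59.5 0 149.2 100;-64.4 -59.5 0 149.2 100;-64.4 -59.5 0 149.2 100;-64.4 -59.5 0 149.2 100;-64.4 -59.5 0 149.2 100;-64.4 -59.5 0 149.2 100;-64.4 -59.5 0 149.2 100;-64.4 -59.5 0 149.2 100"

```text
time_s: 1.7
eef_pos: [408.1, 55.5, 231.6]
ee_rot: [0.0, 0.794, 0.608, 0.0]
force: [1.3, 0.5, 0.0]
grip_width: 0.999
```

```bash
python3 -c "
from h import *
go(587,-274,230,12)"
```

```text
shift cm [-27.15  25.86   0.18] twist 62.9 | pos [408.1  55.5 231.6] yaw 74.9 tilt 0.05 j [-0.15  0.06  1.81  0.    1.28  0.11] F [1.3 0.5 0. ] T [ 0.09 -0.03 -0.05] grip 0.999 t 1.7
```

Request:
step_arm --plan "-27.2 25.9 0 62.9 60;-27.2 25.9 0 62.9 60;-27.2 25.9 0 62.9 60;-27.2 25.9 0 62.9 60;-27.2 25.9 0 62.9 60;-27.2 25.9 0 62.9 60;-27.2 25.9 0 62.9 60;-27.2 25.9 0 62.9 60;-27.2 25.9 0 62.9 60;-27.2 25.9 0 62.9 60"

```text
time_s: 2.7
eef_pos: [588.7, -271.2, 230.8]
ee_rot: [-0.0, 0.994, 0.108, -0.0]
force: [-0.3, 0.1, -0.6]
grip_width: 0.6
```

```bash
python3 - <<'E'
from h import *
go(587,-274,230,12)
p,d,i=cap('wrist'); W=world(d,i); save('w1.png',p)
print('cam',(-i[3].T@i[4]).round())
for nm,lo,hi in [('plate top',[480,-320,81],[680,-235,95]),('small top',[480,-235,66],[680,-150,80])]:
    Q=box(W,d,np.array(lo),np.array(hi))
    if len(Q)>5: print(nm,len(Q),rect(Q),Q.mean(0).round(1),np.median(Q[:,2]))
E
```

```text
shift cm [-0.23  0.24  0.08] twist 0.4 | pos [ 588.7 -271.2  230.8] yaw 12.4 tilt 0.06 j [-0.61  0.6   1.08  0.    1.47  0.74] F [-0.3  0.1 -0.6] T [0.07 0.05 0.01] grip 0.6 t 2.7
cam [ 667. -255.  375.]
plate top 1278 (array([ 587.7, -276.3]), 120.4, 10.0, 11.7) [ 591.7 -275.5   88.4] 88.46741971843434
small top 911 (array([ 574.8, -197.4]), 79.9, 10.4, 11.7) [ 576.8 -197.6   72.8] 73.23334467242258
```

View pics/w1.png

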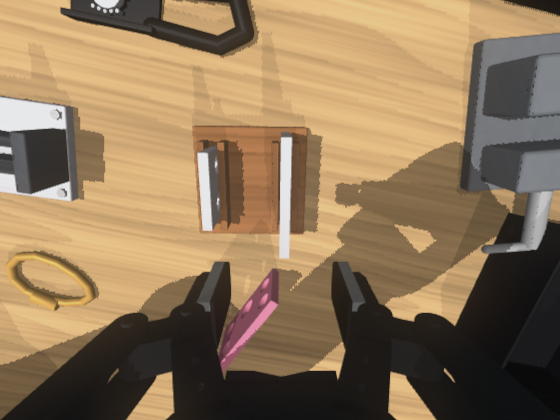

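The big plate's top edge runs through (285,195) at z 88 and is 120 long, so the choice holds. The small plate is at (208,190) and the pink one at (250,310), clear of the fingers. I'll descend.

Request:
step_arm --plan "-0.2 0.45 0 0.6 60;-0.2 0.45 5 0.6 60;-0.2 0.45 10 0.6 60;-0.2 0.45 14 0.6 60;-0.2 0.45 16 0.6 60;-0.2 0.45 17.3 0.6 60;-0.2 0.45 17.3 0.6 60;-0.2 0.45 17.3 0.6 60" --grip_force 60

```text
time_s: 3.55
eef_pos: [588.4, -276.4, 59.8]
ee_rot: [0.001, 0.995, 0.103, 0.001]
force: [0.7, 0.1, -0.4]
grip_width: 0.601
```

```bash
python3 -c "
from h import *
go(587.4,-275.8,58,11.8)"
```

```text
shift cm [-0.09 -0.08  0.18] twist -0.0 | pos [ 588.4 -276.4   59.8] yaw 11.8 tilt 0.13 j [-0.62  0.75  1.27 -0.    1.12  0.75] F [ 0.7  0.1 -0.4] T [-0.02 -0.03 -0.05] grip 0.601 t 3.55
```

Request:
step_arm --plan "0 0 0.1 0 0;0 0 0.1 0 0;0 0 0.1 0 0;0 0 0.1 0 0;0 0 0.1 0 0;0 0 0.1 0 0;0 0 0.1 0 0;0 0 0.1 0 0" --grip_force 60

```text
time_s: 4.35
eef_pos: [588.2, -276.3, 58.1]
ee_rot: [0.0, 0.995, 0.103, 0.0]
force: [-0.8, 1.3, 5.7]
grip_width: 0.11
```

```bash
python3 -c "
from h import *
go(587.4,-275.8,58,11.8)"
```

```text
shift cm [-0.06 -0.07  0.01] twist -0.0 | pos [ 588.2 -276.3   58.1] yaw 11.8 tilt 0.07 j [-0.62  0.75  1.28  0.    1.12  0.75] F [-0.8  1.3  5.7] T [0.22 0.23 0.01] grip 0.11 t 4.35
```

Request:
step_arm --plan "0 0 -2 0 0;0 0 -5 0 0;0 0 -10 0 0;0 0 -15 0 0;0 0 -15 0 0;0 0 -15 0 0"

```text
time_s: 4.95
eef_pos: [587.8, -276.1, 207.3]
ee_rot: [0.0, 0.995, 0.103, 0.0]
force: [-0.0, 0.2, -3.3]
grip_width: 0.108
```

```bash
python3 -c "
from h import *
go(557,91,200,94.2)"
```

```text
shift cm [  4.48 -36.57   0.71] twist -82.4 | pos [ 587.8 -276.1  207.3] yaw 11.8 tilt 0.02 j [-0.62  0.61  1.11 -0.    1.42  0.75] F [-0.   0.2 -3.3] T [0.02 0.05 0.01] grip 0.108 t 4.95
```

Request:
step_arm --plan "4.5 -36.6 0.5 -82.4 0;4.5 -36.6 0.5 -82.4 0;4.5 -36.6 0.5 -82.4 0;4.5 -36.6 0.5 -82.4 0;4.5 -36.6 0.5 -82.4 0;4.5 -36.6 0.5 -82.4 0;4.5 -36.6 0.5 -82.4 0;4.5 -36.6 0.5 -82.4 0;4.5 -36.6 0.5 -82.4 0;4.5 -36.6 0.5 -82.4 0"

```text
time_s: 5.95
eef_pos: [556.1, 92.2, 199.7]
ee_rot: [-0.002, 0.678, 0.735, -0.002]
force: [0.5, 0.3, -3.5]
grip_width: 0.105
```

Request:
step_arm --plan "0 0 0 0 0;0 0 0 0 0;0 0 0 0 0"

```text
time_s: 6.25
eef_pos: [557.0, 91.1, 201.5]
ee_rot: [-0.001, 0.682, 0.732, -0.001]
force: [-0.2, 0.1, -2.0]
grip_width: 0.108
```

```bash
python3 - <<'E'
from h import *
go(557,91,200,94.2)
p,d,i=cap('wrist'); W=world(d,i); save('w2.png',p); np.savez('/tmp/w2',W=W,d=d)
for nm,lo,hi in [('held top',[480,0,225],[680,180,270]),('base',[450,-10,10],[680,350,20]),('wall',[450,0,68],[680,70,82]),('lips',[450,30,47],[680,140,60]),('knob',[450,160,98],[680,260,112])]:
    Q=box(W,d,np.array(lo),np.array(hi))
    if len(Q)>5: print(nm,len(Q),rect(Q),Q.mean(0).round(1),np.median(Q[:,2]))
E
```

```text
shift cm [-0.01  0.    0.15] twist -0.1 | pos [557.   91.1 201.5] yaw 94.1 tilt 0.09 j [-0.05  0.42  1.42 -0.    1.3  -0.12] F [-0.2  0.1 -2. ] T [ 0.02 -0.03  0.  ] grip 0.108 t 6.25
held top 19513 (array([555.4,  97.6]), 82.0, 80.4, -43.3) [556.8  99.2 250.4] 255.38895095508934
base 15380 (array([555.6, 126.4]), 280.9, 110.3, -85.7) [555.2 136.7  16.5] 16.479867566406472
lips 847 (array([559.2,  84.8]), 111.4, 38.1, -86.5) [562.8  70.   54.2] 54.464635690018625
knob 1397 (array([549.6, 206.3]), 44.2, 14.2, -50.6) [549.3 206.2 106.8] 107.05918938941863
```

View pics/w2.png

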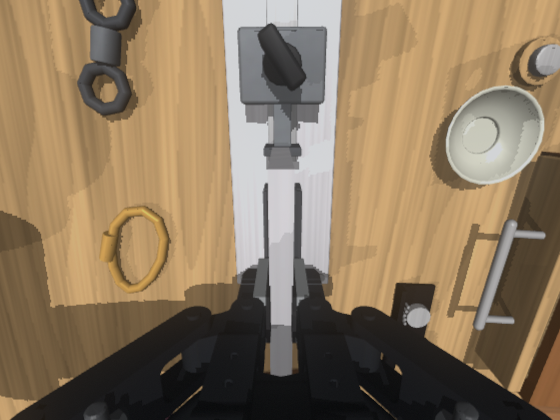

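The image shows that my boxes had cut the cradle off at y > 0. The lips at rows 185 to 250 and the wall lie further towards -y, so I'll refit with wider boxes.

```bash
python3 - <<'E'
from h import *
c=np.array([-.0732,.9973]);n=np.array([.9973,.0732])
for nm in ['top','scene','w2']:
    z=np.load('/tmp/%s.npz'%nm);W=z['W'];d=z['d'];print(nm)
    for k,lo,hi in [('base',[450,-80,10],[680,350,21]),('wall',[500,-80,67],[620,0,82]),('lips',[500,-24,47],[620,95,60]),('nose',[500,95,45],[620,150,66]),('knob',[450,160,98],[680,260,112])]:
        Q=box(W,d,np.array(lo),np.array(hi))
        if len(Q)<6: continue
        s=Q[:,:2]@c;t=Q[:,:2]@n
        print(k,len(Q),rect(Q),'along',np.percentile(s,[1,50,99]).round(1),'lat',np.percentile(t,[1,50,99]).round(1))
E
```

```text
top
base 4115 (array([553.8, 134.1]), 319.9, 110.7, -85.7) along [-61.2  75.1 250. ] lat [507.4 546.4 616.2]
wall 193 (array([564.5, -18.2]), 58.8, 14.9, 4.2) along [-66.8 -59.5 -52.2] lat [532.4 561.4 590.6]
lips 370 (array([559.9,  35.6]), 118.3, 46.7, 88.0) along [-53.8   2.9  53. ] lat [532.9 572.5 581.1]
nose 119 (array([555.1, 122.5]), 55.8, 35.8, -86.3) along [ 53.6  95.5 108.5] lat [544.8 561.8 579.8]
knob 155 (array([548.2, 207.8]), 43.8, 14.6, -50.2) along [147.7 166.2 184.9] lat [545.9 561.1 577.3]
scene
base 2072 (array([557.3, 132. ]), 320.1, 116.6, -86.1) along [-63.1  93.5 249.1] lat [511.1 594.7 621. ]
wall 115 (array([568.4, -19.8]), 61.1, 16.2, 5.6) along [-68.8 -60.2 -53.5] lat [536.1 569.  595.5]
lips 269 (array([568.7,  35.5]), 118.6, 61.6, -89.8) along [-65.2  -8.7  53.4] lat [540.9 553.9 595.2]
nose 84 (array([557.4, 122.1]), 54.7, 36.5, -86.7) along [ 53.6  96.8 107.5] lat [547.6 568.1 582.8]
knob 103 (array([551.3, 206.3]), 46.3, 18.0, -52.8) along [146.5 165.5 184. ] lat [548.5 566.7 582. ]
w2
base 15540 (array([556.1, 119.8]), 294.0, 110.3, -85.7) along [-51.8  93.6 224.3] lat [509.2 578.  617.6]
lips 803 (array([560.7,  59.5]), 72.8, 38.1, -86.3) along [-15.5  21.7  53.4] lat [544.7 576.5 582.5]
nose 478 (array([557. , 122.4]), 55.7, 36.8, -87.6) along [ 53.4  98.3 108.5] lat [546.5 565.4 581.2]
knob 1397 (array([549.6, 206.3]), 44.2, 14.2, -50.6) along [146.2 165.5 184.3] lat [547.7 562.8 578.3]
```

```bash
python3 -c "
from h import *
go(560.4,51.7,140,94.3)"
```

```text
shift cm [-3.96  0.06  6.17] twist -0.2 | pos [557.   91.2 201.7] yaw 94.1 tilt 0.06 j [-0.05  0.42  1.42  0.    1.3  -0.12] F [ 0.2  0.1 -2.9] T [-0.02  0.04 -0.03] grip 0.107 t 6.3
```

Request:
step_arm --plan "-4 0.05 0 -0.2 0;-4 0.05 3 -0.2 0;-4 0.05 6.2 -0.2 0;-4 0.05 6.2 -0.2 0;-4 0.05 6.2 -0.2 0;-4 0.05 6.2 -0.2 0"

```text
time_s: 6.9
eef_pos: [561.5, 51.5, 142.1]
ee_rot: [0.001, 0.68, 0.734, 0.001]
force: [0.1, 0.2, -1.4]
grip_width: 0.106
```

```bash
python3 - <<'E'
from h import *
go(560.4,51.7,61.3,94.3)
c=np.array([-.0732,.9973]);n=np.array([.9973,.0732])
p,d,i=cap('wrist'); W=world(d,i); save('w3.png',p)
for k,lo,hi in [('lips',[500,-24,47],[620,95,58]),('heldplate',[520,60,95],[600,140,160]),('knob',[450,160,98],[680,260,112])]:
    Q=box(W,d,np.array(lo),np.array(hi))
    if len(Q)<6: continue
    s=Q[:,:2]@c;t=Q[:,:2]@n
    print(k,len(Q),rect(Q),'along',np.percentile(s,[1,50,99]).round(1),'lat',np.percentile(t,[1,50,99]).round(1),'z',np.percentile(Q[:,2],[1,99]).round(1))
E
```

```text
shift cm [ 0.03 -0.13  8.08] twist 0.1 | pos [561.5  51.5 142.1] yaw 94.4 tilt 0.17 j [-0.12  0.48  1.5   0.    1.16 -0.19] F [ 0.1  0.2 -1.4] T [-0.02 -0.02  0.02] grip 0.106 t 6.9
lips 2195 (array([561.3,  52.7]), 87.6, 38.4, -85.6) along [-26.4  17.1  53.9] lat [544.7 552.9 582.5] z [47.3 56.7]
heldplate 619 (array([559.4,  85.6]), 49.8, 22.1, -86.0) along [19.6 68.8 69.3] lat [553.2 563.7 574.9] z [101.9 159.7]
```

View pics/w3.png

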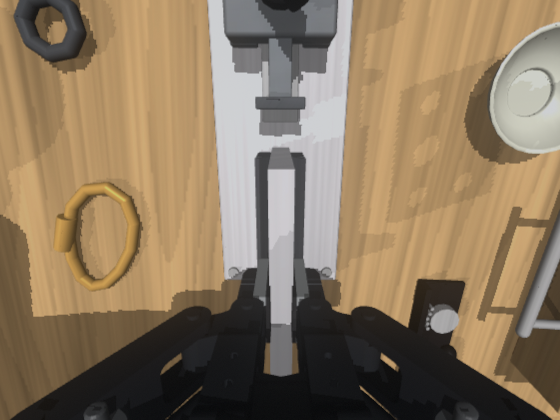

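The plate sits centred over the slot: its lateral position is 563.7 against 563.6 for the lips, and its end is about 1 mm off the home position. I'll back off 1.5 mm from the wall and lower it gently.

Request:
step_arm --plan "0.15 0 0.5 0 0;0.15 0 2.5 0 0;0.15 0 4 0 0;0.15 0 4.8 0 0;0.15 0 5.6 0 0;0.15 0 6.2 0 0;0.15 0 6.6 0 0;0.15 0 6.6 0 0"

```text
time_s: 7.75
eef_pos: [560.5, 53.0, 74.1]
ee_rot: [-0.0, 0.68, 0.734, -0.0]
force: [0.4, -0.1, -2.5]
grip_width: 0.104
```

```bash
python3 -c "
from h import *
go(560.4,51.7,61.3,94.3)"
```

```text
shift cm [-0.13 -0.02  1.28] twist 0.1 | pos [560.5  53.   74.1] yaw 94.4 tilt 0.02 j [-0.11  0.56  1.57 -0.    1.01 -0.19] F [ 0.4 -0.1 -2.5] T [-0.04 -0.02 -0.  ] grip 0.104 t 7.75
```

Request:
step_arm --plan "0 0 0.5 0 0;0 0 0.9 0 0;0 0 1.15 0 0;0 0 1.3 0 0;0 0 1.3 0 0;0 0 1.3 0 0"

```text
time_s: 8.35
eef_pos: [560.6, 52.9, 61.4]
ee_rot: [0.0, 0.68, 0.734, 0.0]
force: [-0.2, 0.4, -3.3]
grip_width: 0.104
```

```bash
python3 -c "
from h import *
go(560.4,51.7,61.3,94.3)"
```

```text
shift cm [-0.12 -0.03  0.01] twist 0.1 | pos [560.6  52.9  61.4] yaw 94.4 tilt 0.01 j [-0.11  0.58  1.57  0.    0.99 -0.19] F [-0.2  0.4 -3.3] T [-0.03  0.03 -0.01] grip 0.104 t 8.35
```

Request:
step_arm --plan "0 0 0.1 0 0;0 0 0.15 0 0;0 0 0.15 0 0"

```text
time_s: 8.65
eef_pos: [560.8, 52.9, 61.1]
ee_rot: [0.0, 0.68, 0.734, 0.0]
force: [-4.0, 0.2, 9.3]
grip_width: 0.103
```

Request:
step_arm --plan "0 0 -0.1 0 45;0 0 -0.1 0 45;0 0 -0.1 0 45;0 0 -0.1 0 45;0 0 -3 0 45;0 0 -7 0 60;0 0 -11 0 100;0 0 -11 0 100;0 0 -11 0 100"

```text
time_s: 9.55
eef_pos: [560.6, 53.0, 170.1]
ee_rot: [0.0, 0.68, 0.734, 0.0]
force: [0.4, 0.5, -0.9]
grip_width: 0.998
```

```bash
python3 - <<'E'
from h import *
go(549.3,206.7,170,129.3)
c=np.array([-.0732,.9973]);n=np.array([.9973,.0732])
for cam in ['wrist','top']:
    p,d,i=cap(cam); W=world(d,i); save('a_%s.png'%cam,p)
    for k,lo,hi in [('lips',[500,-24,47],[620,95,58]),('plate',[520,-40,80],[600,140,100]),('knob',[450,160,98],[680,260,112])]:
        Q=box(W,d,np.array(lo),np.array(hi))
        if len(Q)<6: continue
        s=Q[:,:2]@c;t=Q[:,:2]@n
        print(cam,k,len(Q),rect(Q),'along',np.percentile(s,[1,50,99]).round(1),'lat',np.percentile(t,[1,50,99]).round(1),'z',np.percentile(Q[:,2],[5,50,95]).round(1))
E
```

```text
shift cm [1.541e+01 4.000e-02 1.000e-02] twist -34.9 | pos [560.6  53.  170.1] yaw 94.4 tilt 0.07 j [-0.11  0.45  1.47 -0.    1.22 -0.19] F [ 0.4  0.5 -0.9] T [ 0.05  0.01 -0.01] grip 0.998 t 9.55
wrist lips 2691 (array([562.4,  41. ]), 110.6, 59.6, -85.9) along [-54.6   0.7  53.2] lat [538.6 555.7 588.7] z [47.7 53.5 56.2]
wrist plate 1977 (array([561.1,  51.2]), 120.7, 9.8, -85.8) along [-48.4  17.9  70.2] lat [558.4 563.2 568.1] z [90.4 91.5 92.5]
wrist knob 343 (array([558.8, 190.1]), 17.2, 7.9, -2.0) along [144.9 148.9 152.3] lat [564.2 571.6 579.7] z [ 99.6 105.9 108. ]
top lips 87 (array([559.2,  -5.8]), 44.3, 42.6, 75.8) along [-60.  -36.5 -21.3] lat [532.3 551.  580.6] z [47.7 52.1 56.2]
top plate 78 (array([559.2,  52.8]), 118.9, 10.0, -85.6) along [-47.7 -31.8  70.9] lat [556.5 560.  566.6] z [83.7 90.3 92.4]
```

The plate stands home in the slot with its top at z 91, about 3 mm off the wall, which the stop will take up. Now the knob.

Request:
step_arm --plan "5 0.05 0 -8.5 60;10 0.05 0 -17 60;15.4 0.05 0 -25.5 60;15.4 0.05 0 -35 60;15.4 0.05 0 -35 60;15.4 0.05 3 -35 60;15.4 0.05 3 -35 60;15.4 0.05 3 -35 60"

```text
time_s: 10.45
eef_pos: [549.3, 205.6, 139.5]
ee_rot: [-0.001, 0.429, 0.903, -0.001]
force: [0.2, -0.2, 0.4]
grip_width: 0.6
```

```bash
python3 - <<'E'
from h import *
go(549.2,206.7,76,129.4)
p,d,i=cap('wrist'); W=world(d,i)
Q=box(W,d,np.array([450,160,98]),np.array([680,260,112]));print(len(Q),len(Q) and rect(Q))
E
```

```text
shift cm [0.08 0.07 6.35] twist -0.2 | pos [549.3 205.6 139.5] yaw 129.2 tilt 0.1 j [ 0.16  0.53  1.43 -0.    1.19 -0.53] F [ 0.2 -0.2  0.4] T [-0.03  0.02  0.01] grip 0.6 t 10.45
1486 (array([549.8, 206.8]), 44.0, 13.8, -51.0)
```

Request:
step_arm --plan "0.1 0.1 3 0 60;0.1 0.1 5 0 60;0.1 0.1 6.3 0 60;0.1 0.1 6.3 0 60;0.1 0.1 6.3 0 0;0.1 0.1 6.3 0 0;0.1 0.1 6.3 0 0;0.1 0.1 6.3 0 0;0.1 0.1 6.3 0 0;0.1 0.1 6.3 0 0" --grip_force 80

```text
time_s: 11.5
eef_pos: [549.6, 207.7, 78.2]
ee_rot: [0.001, 0.428, 0.904, -0.0]
force: [-3.4, -2.7, 6.7]
grip_width: 0.15
```

```bash
python3 -c "
from h import *
go(549.4,206.9,76,129.2)"
```

```text
shift cm [-0.05 -0.07  0.22] twist 0.2 | pos [549.6 207.7  78.2] yaw 129.4 tilt 0.06 j [ 0.16  0.6   1.48 -0.    1.06 -0.52] F [-3.4 -2.7  6.7] T [-0.44  0.56  0.05] grip 0.15 t 11.5
```

Request:
step_arm --plan "0 0 0 -8 0;0 0 0 -16 0;0 0 0 -24 0;0 0 0 -32 0;0 0 0 -40 0;0 0 0 -48 0;0 0 0 -56 0;0 0 0 -64 0;0 0 0 -72 0;0 0 0 -74 0"

```text
time_s: 12.5
eef_pos: [549.5, 207.7, 78.2]
ee_rot: [0.0, -0.205, 0.979, -0.0]
force: [-3.9, -2.0, 7.1]
grip_width: 0.149
```

```bash
python3 - <<'E'
from h import *
go(549.4,206.9,76,129.2)
p,d,i=cap('scene'); W=world(d,i); np.savez('/tmp/s2',p=p)
x,y=proj([555,150,60],i); x,y=int(x),int(y)
save('s2.png',cv2.resize(p[y-75:y+75,x-100:x+100],(800,600),interpolation=cv2.INTER_CUBIC))
E
```

```text
shift cm [ 0.04 -0.07  0.22] twist 74.4 | pos [549.5 207.7  78.2] yaw -156.4 tilt 0.03 j [ 0.16  0.6   1.48 -0.    1.06 -1.82] F [-3.9 -2.   7.1] T [-0.4   0.7  -0.17] grip 0.149 t 12.5
```

View pics/s2.png

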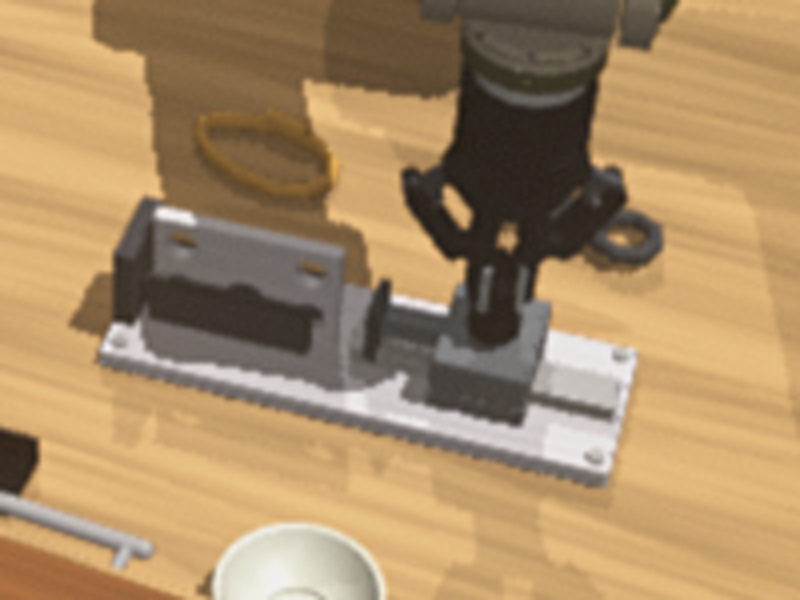

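The plate is in the slot against the dark walls, with a small gap between its right end at (345,300) and the stop face at (375,320). The knob has turned 74° and should be free. I'll slide the stop up.

Request:
step_arm --plan "0.07 -0.19 0 0 0;0.13 -0.38 0 0 0;0.20 -0.57 0 0 0;0.27 -0.75 0 0 0;0.33 -0.94 0 0 0;0.40 -1.13 0 0 0;0.46 -1.32 0 0 0;0.53 -1.51 0 0 0;0.60 -1.70 0 0 0;0.60 -1.70 0 0 0"

```text
time_s: 13.55
eef_pos: [550.8, 190.3, 78.2]
ee_rot: [0.001, -0.203, 0.979, 0.0]
force: [-3.3, 0.3, 5.3]
grip_width: 0.149
```

```bash
python3 -c "
from h import *
go(549.5,184.9,78.2,94.3)
s=readout.sense();print(s['eef_pos'][:2]@[-.0732,.9973], s['force'][:2]@[-.0732,.9973])"
```

```text
shift cm [ 0.33 -0.44  0.  ] twist 109.1 | pos [550.8 190.3  78.2] yaw -156.6 tilt 0.07 j [ 0.13  0.59  1.5   0.    1.05 -1.85] F [-3.3  0.3  5.3] T [0.17 0.64 0.16] grip 0.149 t 13.55
149.45682162379225 0.5000425775508497
```

Request:
step_arm --plan "0.03 -0.09 0 0 0;0.05 -0.14 0 0 0;0.07 -0.19 0 0 0;0.09 -0.24 0 0 0;0.10 -0.28 0 0 0;0.10 -0.28 0 0 0"

```text
time_s: 14.15
eef_pos: [551.0, 187.6, 78.2]
ee_rot: [0.001, -0.203, 0.979, 0.0]
force: [-3.0, 1.8, 6.6]
grip_width: 0.149
```

Request:
step_arm --plan "0.02 -0.05 0 0 0;0.03 -0.09 0 0 0;0.05 -0.14 0 0 0;0.05 -0.14 0 0 0"

```text
time_s: 14.55
eef_pos: [551.1, 186.3, 78.2]
ee_rot: [0.001, -0.203, 0.979, 0.001]
force: [-2.5, 2.6, 5.7]
grip_width: 0.15
```

```bash
python3 -c "
from h import *
go(549.5,184.9,78.2,94.3)
s=readout.sense();print(s['eef_pos'][:2]@[-.0732,.9973], s['force'][:2]@[-.0732,.9973])"
```

```text
shift cm [ 0.2  -0.07  0.  ] twist 109.1 | pos [551.1 186.3  78.2] yaw -156.6 tilt 0.11 j [ 0.12  0.59  1.5   0.    1.05 -1.86] F [-2.5  2.6  5.7] T [0.68 0.61 0.15] grip 0.15 t 14.55
145.50769950838497 2.7461922187924444
```

Request:
step_arm --plan "0.02 -0.05 0 0 0;0.03 -0.09 0 0 0;0.05 -0.14 0 0 0;0.05 -0.14 0 0 0"

```text
time_s: 14.95
eef_pos: [551.1, 184.9, 78.2]
ee_rot: [0.001, -0.203, 0.979, 0.001]
force: [-3.5, 3.3, 5.2]
grip_width: 0.15
```

Request:
step_arm --plan "0.02 -0.05 0 0 0;0.03 -0.09 0 0 0;0.03 -0.09 0 0 0"

```text
time_s: 15.25
eef_pos: [551.2, 183.9, 78.2]
ee_rot: [0.001, -0.203, 0.979, 0.001]
force: [-2.4, 2.7, 6.0]
grip_width: 0.143
```

Request:
step_arm --plan "0.02 -0.05 0 0 0;0.03 -0.09 0 0 0;0.03 -0.09 0 0 0"

```text
time_s: 15.55
eef_pos: [551.3, 183.1, 78.2]
ee_rot: [0.001, -0.203, 0.979, 0.001]
force: [-3.4, 4.3, 5.9]
grip_width: 0.143
```

Request:
step_arm --plan "0.02 -0.05 0 0 0;0.03 -0.09 0 0 0;0.03 -0.09 0 0 0"

```text
time_s: 15.85
eef_pos: [551.3, 183.0, 78.2]
ee_rot: [0.001, -0.203, 0.979, 0.001]
force: [-3.0, 9.4, 5.2]
grip_width: 0.148
```

```bash
python3 - <<'E'
from h import *
go(549.5,184.9,78.2,94.3)
c=np.array([-.0732,.9973]);n=np.array([.9973,.0732])
for cam in ['scene','top']:
    p,d,i=cap(cam); W=world(d,i); save('b_%s.png'%cam,p)
    for k,lo,hi in [('wall',[500,-80,67],[620,-8,79]),('plate',[520,-50,84],[600,110,100]),('stop',[450,115,50],[680,300,60])]:
        Q=box(W,d,np.array(lo),np.array(hi))
        if len(Q)<6: continue
        s=Q[:,:2]@c
        print(cam,k,len(Q),rect(Q),'along',np.percentile(s,[1,50,99]).round(1))
x,y=proj([555,100,60],i); x,y=int(x),int(y)
save('b.png',cv2.resize(p[y-45:y+45,x-60:x+60],(800,600),interpolation=cv2.INTER_CUBIC))
E
```

```text
shift cm [0.09 0.25 0.  ] twist 109.1 | pos [551.3 183.   78.2] yaw -156.6 tilt 0.19 j [ 0.12  0.59  1.51  0.    1.05 -1.86] F [-3.   9.4  5.2] T [1.62 0.57 0.09] grip 0.148 t 15.85
scene wall 104 (array([568.1, -18. ]), 59.4, 18.7, 4.4) along [-68.9 -61.1 -51. ]
scene plate 201 (array([561.9,  47.3]), 120.7, 17.9, -85.8) along [-52.3   6.2  65.8]
scene stop 438 (array([555.6, 162.8]), 98.0, 78.5, -85.5) along [ 74.  138.6 170.3]
top wall 192 (array([564.6, -16.7]), 59.3, 17.8, 4.2) along [-66.8 -59.4 -51.9]
top plate 294 (array([559.4,  49. ]), 119.7, 10.3, -85.7) along [-50.4   8.2  66.1]
top stop 336 (array([537.9, 149.2]), 58.1, 55.0, -9.5) along [ 79.3 117.6 139.5]
```

The force rose from 4 N to 9 N with no further travel, and the top camera puts the plate's end at the wall face. So the plate is home and pressed. I'll hold that push and tighten.

Request:
step_arm --plan "0.02 -0.05 0 0 0;0.02 -0.05 0 8 0;0.02 -0.05 0 16 0;0.02 -0.05 0 24 0;0.02 -0.05 0 32 0;0.02 -0.05 0 40 0;0.02 -0.05 0 48 0;0.02 -0.05 0 56 0;0.02 -0.05 0 64 0;0.02 -0.05 0 70 0" --grip_force 110

```text
time_s: 16.95
eef_pos: [551.4, 182.9, 78.3]
ee_rot: [0.0, 0.398, 0.917, 0.002]
force: [-2.6, 11.6, 6.6]
grip_width: 0.146
```

```bash
python3 -c "
from h import *
go(549.5,184.9,78.2,94.3)"
```

```text
shift cm [0.28 0.   0.01] twist 38.8 | pos [551.4 182.9  78.3] yaw 133.1 tilt 0.23 j [ 0.12  0.59  1.51  0.    1.04 -0.64] F [-2.6 11.6  6.6] T [1.86 0.48 0.23] grip 0.146 t 16.95
```

Request:
step_arm --plan "0 0 0 4 0;0 0 0 8 0;0 0 0 12 0;0 0 0 12 0"

```text
time_s: 17.35
eef_pos: [551.4, 182.9, 78.3]
ee_rot: [-0.0, 0.49, 0.872, 0.002]
force: [-3.1, 11.0, 5.3]
grip_width: 0.138
```

```bash
python3 -c "
from h import *
go(549.5,184.9,78.2,94.3)"
```

```text
shift cm [ 0.27 -0.06  0.01] twist 27.0 | pos [551.4 182.9  78.3] yaw 121.3 tilt 0.24 j [ 0.12  0.59  1.51  0.    1.04 -0.43] F [-3.1 11.   5.3] T [ 1.92  0.46 -0.12] grip 0.138 t 17.35
```

Request:
step_arm --plan "0 0 0 4 0;0 0 0 8 0;0 0 0 8 0;0 0 0 8 0"

```text
time_s: 17.75
eef_pos: [551.4, 182.9, 78.3]
ee_rot: [-0.0, 0.549, 0.836, 0.002]
force: [-3.3, 11.7, 5.1]
grip_width: 0.141
```

```bash
python3 -c "
from h import *
go(549.5,184.9,78.2,94.3)"
```

```text
shift cm [ 0.26 -0.09  0.01] twist 19.1 | pos [551.4 182.9  78.3] yaw 113.4 tilt 0.24 j [ 0.12  0.59  1.51  0.    1.04 -0.29] F [-3.3 11.7  5.1] T [ 1.82  0.43 -0.07] grip 0.141 t 17.75
```

Request:
step_arm --plan "0 0 0 4 0;0 0 0 8 0;0 0 0 8 0"

```text
time_s: 18.05
eef_pos: [551.4, 182.9, 78.3]
ee_rot: [-0.0, 0.607, 0.795, 0.002]
force: [-2.5, 10.6, 4.7]
grip_width: 0.14
```

```bash
python3 -c "
from h import *
go(549.5,184.9,78.2,94.3)"
```

```text
shift cm [ 0.25 -0.13  0.01] twist 11.0 | pos [551.4 182.9  78.3] yaw 105.3 tilt 0.24 j [ 0.12  0.59  1.51  0.    1.04 -0.15] F [-2.5 10.6  4.7] T [ 1.78  0.5  -0.13] grip 0.14 t 18.05
```

Request:
step_arm --plan "0 0 0 4 0;0 0 0 8 0"

```text
time_s: 18.25
eef_pos: [551.4, 182.8, 78.3]
ee_rot: [-0.0, 0.661, 0.75, 0.002]
force: [-2.9, 11.9, 4.6]
grip_width: 0.144
```

```bash
python3 -c "
from h import *
go(549.5,184.9,78.2,94.3)"
```

```text
shift cm [ 0.23 -0.16  0.01] twist 3.0 | pos [551.4 182.8  78.3] yaw 97.3 tilt 0.23 j [ 0.12  0.59  1.51  0.    1.04 -0.01] F [-2.9 11.9  4.6] T [1.81 0.46 0.26] grip 0.144 t 18.25
```

Request:
step_arm --plan "0 0 0 3 0;0 0 0 5 0"

```text
time_s: 18.45
eef_pos: [551.4, 182.9, 78.3]
ee_rot: [-0.001, 0.693, 0.721, 0.002]
force: [-3.4, 11.1, 6.3]
grip_width: 0.143
```

```bash
python3 -c "
from h import *
go(549.5,184.9,78.2,94.3)"
```

```text
shift cm [ 0.21 -0.18  0.01] twist -2.0 | pos [551.4 182.9  78.3] yaw 92.3 tilt 0.23 j [0.12 0.59 1.51 0.   1.04 0.08] F [-3.4 11.1  6.3] T [1.82 0.47 0.25] grip 0.143 t 18.45
```

Request:
step_arm --plan "0 0 0 3 0;0 0 0 5 0"

```text
time_s: 18.65
eef_pos: [551.4, 182.8, 78.3]
ee_rot: [-0.001, 0.724, 0.69, 0.002]
force: [-2.2, 11.2, 5.9]
grip_width: 0.145
```

```bash
python3 -c "
from h import *
go(549.5,184.9,78.2,94.3)"
```

```text
shift cm [ 0.2  -0.2   0.01] twist -7.0 | pos [551.4 182.8  78.3] yaw 87.3 tilt 0.22 j [0.12 0.59 1.51 0.   1.04 0.16] F [-2.2 11.2  5.9] T [1.8  0.43 0.22] grip 0.145 t 18.65
```

Request:
step_arm --plan "0 0 0 3 0;0 0 0 5 0"

```text
time_s: 18.85
eef_pos: [551.4, 182.8, 78.3]
ee_rot: [-0.001, 0.753, 0.658, 0.002]
force: [-4.2, 11.8, 5.8]
grip_width: 0.142
```

```bash
python3 -c "
from h import *
go(549.5,184.9,78.2,94.3);print(readout.sense()['tau'].round(2))
p,d,i=cap('scene'); x,y=proj([551,183,95],i); x,y=int(x),int(y)
save('k.png',cv2.resize(p[y-30:y+30,x-40:x+40],(800,600),interpolation=cv2.INTER_CUBIC))"
```

```text
shift cm [ 0.18 -0.22  0.01] twist -12.0 | pos [551.4 182.8  78.3] yaw 82.3 tilt 0.22 j [0.12 0.59 1.51 0.   1.04 0.25] F [-4.2 11.8  5.8] T [1.76 0.45 0.22] grip 0.142 t 18.85
[ -6.98 -46.83 -21.33  -2.26  -0.42  -0.08]
```

View pics/k.png

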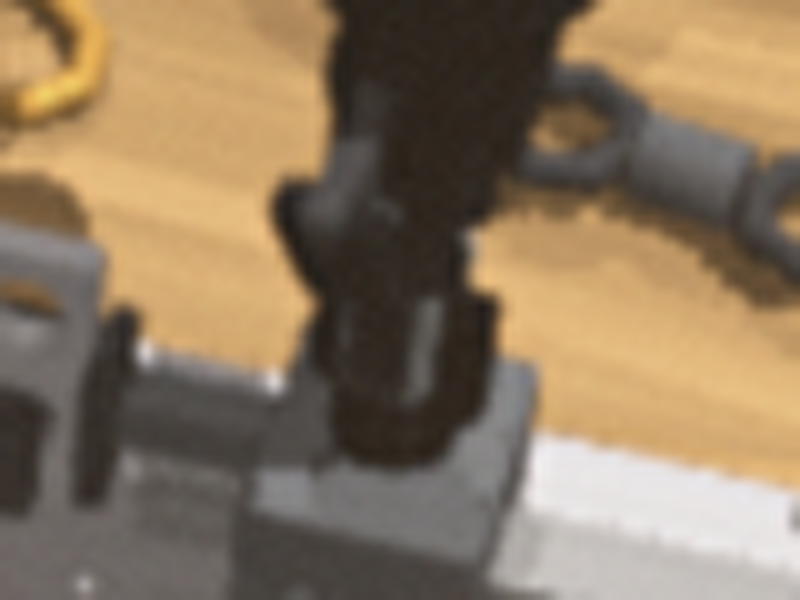

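The stop face touches the plate at (95,400), but the torque isn't rising as it should. I'll release and check whether the bar followed the fingers.

Request:
step_arm --plan "0 0 0 0 60;0 0 0 0 60;0 0 0 0 60;0 0 0 0 60;0 0 -3 0 60;0 0 -6 0 60;0 0 -6 0 60;0 0 -6 0 60"

```text
time_s: 19.7
eef_pos: [551.4, 180.5, 136.9]
ee_rot: [0.0, 0.753, 0.658, 0.0]
force: [-0.3, 0.5, -0.6]
grip_width: 0.601
```

```bash
python3 - <<'E'
from h import *
go(549.5,184.9,78.2,94.3)
c=np.array([-.0732,.9973]);n=np.array([.9973,.0732])
p,d,i=cap('wrist'); W=world(d,i); save('w4.png',p)
for k,lo,hi in [('plate',[520,-50,84],[600,110,94]),('knob',[450,130,98],[680,240,112]),('nose',[500,70,45],[620,130,66])]:
    Q=box(W,d,np.array(lo),np.array(hi))
    if len(Q)>6: print(k,len(Q),rect(Q),np.percentile(Q[:,:2]@c,[1,99]).round(1))
E
```

```text
shift cm [ 0.41 -0.25  5.87] twist -11.9 | pos [551.4 180.5 136.9] yaw 82.4 tilt 0.04 j [ 0.11  0.52  1.45 -0.    1.17  0.25] F [-0.3  0.5 -0.6] T [ 0.01 -0.03  0.  ] grip 0.601 t 19.7
plate 685 (array([558.4,  86.6]), 43.5, 10.0, -85.7) [27.  66.7]
knob 1530 (array([551.9, 182.8]), 43.3, 13.7, 82.1) [121.  163.3]
nose 1806 (array([557.8,  99.5]), 61.8, 38.1, -85.5) [29.1 88.2]
```

View pics/w4.png

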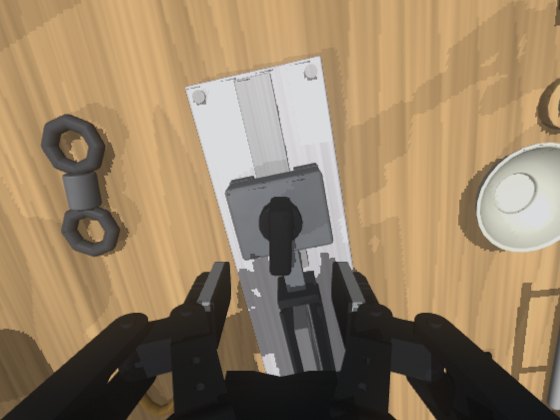

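The bar is at 82.1° and the gripper at 82.4°, so there was no slip. The hard point just hasn't come at this place on the rail. I'll grip again and keep tightening until the torque climbs.

```bash
python3 -c "
from h import *
go(551.7,182.9,77,82.2)"
```

```text
shift cm [0.25 0.05 5.9 ] twist 0.2 | pos [550.9 180.5 136. ] yaw 82.4 tilt 0.07 j [ 0.11  0.52  1.45 -0.    1.17  0.25] F [ 0.7 -0.4  0.4] T [ 0.04  0.06 -0.05] grip 0.6 t 19.75
```

Request:
step_arm --plan "0.2 0.05 3 0 60;0.2 0.05 5 0 60;0.2 0.05 5.9 0 60;0.2 0.05 5.9 0 60;0.2 0.05 5.9 0 0;0.2 0.05 5.9 0 0;0.2 0.05 5.9 0 0;0.2 0.05 5.9 0 0;0.2 0.05 5.9 0 0;0.2 0.05 5.9 0 0"

```text
time_s: 20.75
eef_pos: [551.5, 182.8, 79.1]
ee_rot: [-0.0, 0.752, 0.659, -0.0]
force: [-7.6, -1.1, 7.7]
grip_width: 0.137
```

Request:
step_arm --plan "-0.1 0 0 0 0;-0.15 0 0 0 0;-0.15 0 0 0 0"

```text
time_s: 21.05
eef_pos: [551.4, 182.6, 79.1]
ee_rot: [-0.001, 0.753, 0.659, 0.001]
force: [-7.0, 7.7, 6.5]
grip_width: 0.144
```

```bash
python3 -c "
from h import *
go(551.7,182.9,77,82.2);print(readout.sense()['tau'].round(2))"
```

```text
shift cm [0.03 0.02 0.21] twist 0.2 | pos [551.4 182.6  79.1] yaw 82.4 tilt 0.15 j [0.12 0.59 1.5  0.   1.05 0.25] F [-7.   7.7  6.5] T [1.2  0.8  0.01] grip 0.144 t 21.05
[-5.210e+00 -4.672e+01 -2.243e+01 -1.710e+00 -1.070e+00 -4.000e-02]
```

Request:
step_arm --plan "0 0 0 3 0;0 0 0 6 0;0 0 0 6 0"

```text
time_s: 21.35
eef_pos: [551.4, 182.6, 79.1]
ee_rot: [-0.001, 0.786, 0.618, 0.001]
force: [-6.4, 7.7, 6.3]
grip_width: 0.139
```

```bash
python3 -c "
from h import *
go(551.7,182.9,77,82.2);print(readout.sense()['tau'].round(2))"
```

```text
shift cm [0.03 0.02 0.21] twist -5.9 | pos [551.4 182.6  79.1] yaw 76.3 tilt 0.13 j [0.12 0.59 1.5  0.   1.05 0.35] F [-6.4  7.7  6.3] T [ 1.1   0.86 -0.08] grip 0.139 t 21.35
[ -4.95 -46.61 -22.48  -1.69  -1.1    0.37]
```

Request:
step_arm --plan "0 0 0 3 0;0 0 0 6 0"

```text
time_s: 21.55
eef_pos: [551.4, 182.6, 79.1]
ee_rot: [-0.001, 0.818, 0.576, 0.001]
force: [-5.6, 7.7, 7.0]
grip_width: 0.144
```

```bash
python3 -c "
from h import *
go(551.7,182.9,77,82.2);print(readout.sense()['tau'].round(2))"
```

```text
shift cm [0.04 0.02 0.21] twist -11.9 | pos [551.4 182.6  79.1] yaw 70.3 tilt 0.13 j [0.12 0.59 1.5  0.   1.05 0.46] F [-5.6  7.7  7. ] T [1.19 0.95 0.22] grip 0.144 t 21.55
[ -5.39 -46.55 -22.52  -1.52  -1.15  -0.46]
```

Request:
step_arm --plan "0 0 0 3 0;0 0 0 6 0"

```text
time_s: 21.75
eef_pos: [551.4, 182.6, 79.1]
ee_rot: [-0.001, 0.847, 0.532, 0.001]
force: [-5.9, 7.8, 7.6]
grip_width: 0.147
```

```bash
python3 -c "
from h import *
go(551.7,182.9,77,82.2);print(readout.sense()['tau'].round(2))"
```

```text
shift cm [0.04 0.02 0.21] twist -17.9 | pos [551.4 182.6  79.1] yaw 64.3 tilt 0.12 j [0.12 0.59 1.5  0.   1.05 0.56] F [-5.9  7.8  7.6] T [1.12 0.91 0.29] grip 0.147 t 21.75
[ -5.42 -46.48 -22.55  -1.51  -1.19  -0.42]
```

Request:
step_arm --plan "0 0 0 3 0;0 0 0 4 0"

```text
time_s: 21.95
eef_pos: [551.3, 182.6, 79.1]
ee_rot: [-0.001, 0.865, 0.503, 0.001]
force: [-6.0, 7.1, 6.6]
grip_width: 0.143
```

```bash
python3 -c "
from h import *
go(551.7,182.9,77,82.2);print(readout.sense()['tau'].round(2))"
```

```text
shift cm [0.04 0.02 0.21] twist -21.9 | pos [551.3 182.6  79.1] yaw 60.3 tilt 0.12 j [0.12 0.59 1.5  0.   1.05 0.63] F [-6.   7.1  6.6] T [1.12 0.92 0.28] grip 0.143 t 21.95
[ -5.42 -46.45 -22.57  -1.51  -1.22   0.34]
```

Request:
step_arm --plan "0 0 0 3 0;0 0 0 4 0"

```text
time_s: 22.15
eef_pos: [551.3, 182.6, 79.1]
ee_rot: [-0.001, 0.882, 0.472, 0.0]
force: [-5.4, 7.8, 6.7]
grip_width: 0.142
```

```bash
python3 -c "
from h import *
go(551.7,182.9,77,82.2);print(readout.sense()['tau'].round(2))"
```

```text
shift cm [0.04 0.02 0.21] twist -25.9 | pos [551.3 182.6  79.1] yaw 56.3 tilt 0.12 j [0.12 0.59 1.5  0.   1.05 0.7 ] F [-5.4  7.8  6.7] T [1.12 0.95 0.29] grip 0.142 t 22.15
[ -5.45 -46.41 -22.59  -1.51  -1.25   0.32]
```

The torque is flat at about 0.29 well past the expected hard point, which is odd. I'll test the lock directly with a gentle pull.

Request:
step_arm --plan "0.08 -0.06 0 0 0;0.16 -0.12 0 0 0;0.24 -0.18 0 0 0;0.24 -0.18 0 0 0"

```text
time_s: 22.55
eef_pos: [551.3, 183.0, 79.1]
ee_rot: [0.001, 0.881, 0.473, -0.001]
force: [-6.7, -8.1, 9.5]
grip_width: 0.142
```

```bash
python3 -c "
from h import *
go(551.7,182.9,77,82.2);s=readout.sense();print(s['tau'].round(2),s['force'][:2]@[-.0732,.9973],s['eef_pos'][:2]@[-.0732,.9973])"
```

```text
shift cm [0.01 0.04 0.21] twist -25.8 | pos [551.3 183.   79.1] yaw 56.4 tilt 0.15 j [ 0.12  0.59  1.5  -0.    1.05  0.71] F [-6.7 -8.1  9.5] T [-1.33  1.1   0.1 ] grip 0.142 t 22.55
[  2.92 -45.76 -23.27   1.48  -1.85   0.1 ] -7.601979323977954 142.1812205505895
```

The lock held: the force swung from +8 N to -8 N and the tool moved only 0.4 mm. The stop is biting, but the hard point is still to come, so I'll keep turning in small steps.

Request:
step_arm --plan "-0.12 0.09 0 0 0;-0.16 0.12 0 3 0;-0.16 0.12 0 4 0"

```text
time_s: 22.85
eef_pos: [551.3, 182.7, 79.1]
ee_rot: [-0.0, 0.898, 0.441, 0.0]
force: [-6.4, 2.2, 7.1]
grip_width: 0.141
```

```bash
python3 -c "
from h import *
go(551.7,182.9,77,82.2);print(readout.sense()['tau'].round(2))"
```

```text
shift cm [0.04 0.02 0.21] twist -29.9 | pos [551.3 182.7  79.1] yaw 52.3 tilt 0.05 j [0.12 0.59 1.5  0.   1.05 0.78] F [-6.4  2.2  7.1] T [0.32 0.96 0.24] grip 0.141 t 22.85
[ -3.01 -46.18 -22.82  -0.48  -1.47   0.31]
```

Request:
step_arm --plan "0 0 0 3 0;0 0 0 4 0"

```text
time_s: 23.05
eef_pos: [551.3, 182.7, 79.1]
ee_rot: [-0.0, 0.912, 0.41, -0.0]
force: [-7.1, 3.3, 7.3]
grip_width: 0.139
```

```bash
python3 -c "
from h import *
go(551.7,182.9,77,82.2);print(readout.sense()['tau'].round(2))"
```

```text
shift cm [0.04 0.02 0.21] twist -33.7 | pos [551.3 182.7  79.1] yaw 48.5 tilt 0.02 j [0.12 0.59 1.5  0.   1.05 0.84] F [-7.1  3.3  7.3] T [0.32 1.01 1.45] grip 0.139 t 23.05
[ -4.17 -46.11 -22.79   0.1   -1.48   1.58]
```

The torque went from 0.24 to 1.45 N m within 4°, so the knob is up hard. I'll pull harder, to about 18 N, to check the lock.

Request:
step_arm --plan "0.1 -0.1 0 0 0;0.2 -0.2 0 0 0;0.28 -0.29 0 0 0;0.28 -0.29 0 0 0"

```text
time_s: 23.45
eef_pos: [551.3, 183.4, 79.1]
ee_rot: [0.003, 0.911, 0.411, -0.002]
force: [-6.8, -17.5, 9.4]
grip_width: 0.136
```

```bash
python3 -c "
from h import *
go(551.7,182.9,77,82.2);s=readout.sense();print(s['tau'].round(2),s['force'][:2]@[-.0732,.9973],s['eef_pos'][:2]@[-.0732,.9973])"
```

```text
shift cm [-0.01  0.06  0.21] twist -33.6 | pos [551.3 183.4  79.1] yaw 48.6 tilt 0.36 j [ 0.12  0.59  1.5  -0.01  1.05  0.85] F [ -6.8 -17.5   9.4] T [-2.75  1.09  1.37] grip 0.136 t 23.45
[  6.88 -45.42 -23.58   4.09  -2.19   1.39] -16.989207572658376 142.52532984452188
```

Request:
step_arm --plan "-0.1 0.1 0 0 0;-0.21 0.22 0 0 0;-0.21 0.22 0 0 0;-0.21 0.22 0 0 60;-0.21 0.22 0 0 60;-0.21 0.22 0 0 60;-0.21 0.22 -3 0 60;-0.21 0.22 -6 0 60;-0.21 0.22 -10 0 60;-0.21 0.22 -10 0 60"

```text
time_s: 24.45
eef_pos: [554.0, 183.4, 183.2]
ee_rot: [0.001, 0.912, 0.41, 0.005]
force: [-0.0, -0.2, 0.1]
grip_width: 0.603
```

```bash
python3 - <<'E'
from h import *
go(549.5,184.9,78.2,94.3)
c=np.array([-.0732,.9973])
for cam in ['wrist','top']:
    p,d,i=cap(cam); W=world(d,i); save('f_%s.png'%cam,p)
    for k,lo,hi in [('plate',[520,-60,84],[600,110,96]),('knob',[450,130,98],[680,240,112]),('nose',[500,85,56],[620,98,66]),('stoptop',[450,120,52],[680,260,60])]:
        Q=box(W,d,np.array(lo),np.array(hi))
        if len(Q)>6: print(cam,k,len(Q),rect(Q),np.percentile(Q[:,:2]@c,[1,99]).round(1),np.median(Q[:,2]).round(1))
    if cam=='wrist':
        save('f.png',p)
E
```

```text
shift cm [-0.26 -0.5  10.5 ] twist -45.9 | pos [554.  183.4 183.2] yaw 48.4 tilt 0.56 j [0.12 0.47 1.39 0.   1.27 0.85] F [-0.  -0.2  0.1] T [-0.02 -0.04  0.07] grip 0.603 t 24.45
wrist knob 1007 (array([551.9, 182.6]), 43.1, 14.0, 50.9) [124.1 159.8] 107.1
wrist nose 17 (array([559. ,  90.2]), 33.0, 10.0, 2.7) [43.8 54.3] 56.6
wrist stoptop 4109 (array([552.4, 165.9]), 92.5, 74.3, -85.9) [ 81.8 170.8] 57.2
top plate 291 (array([559.5,  49. ]), 119.8, 10.5, -85.6) [-50.4  66.4] 90.2
top knob 142 (array([549.3, 182.9]), 42.8, 13.9, 50.5) [124.5 159.9] 106.3
top nose 12 (array([556.1,  91.8]), 31.2, 11.2, 0.9) [44.6 57.2] 59.2
top stoptop 739 (array([551.3, 166.5]), 94.0, 74.2, -85.4) [ 83.3 171.9] 56.3
```

View pics/f.png

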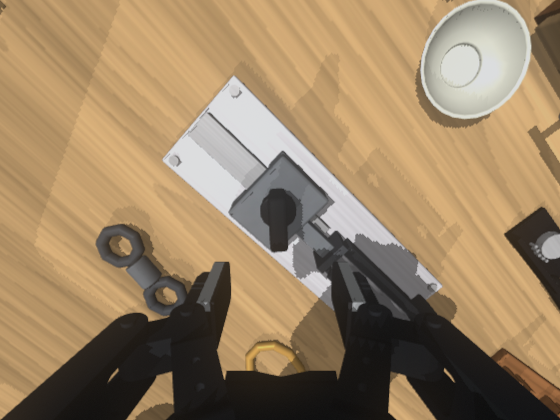

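The plate stands home with its end at 66.4, against the nose. The bar is at 51°, so the knob has turned 1.37 rad past its start. That is further than the description suggests, so I'll grip it once more and check the torque and the lock at about 25 N.

```bash
python3 -c "
from h import *
go(551.3,182.8,78,50.7)"
```

```text
shift cm [-0.08 -0.04 10.03] twist -2.3 | pos [552.  183.1 178.3] yaw 48.4 tilt 0.08 j [0.12 0.48 1.4  0.   1.26 0.85] F [-0.2  0.  -0.5] T [-0.01 -0.    0.01] grip 0.603 t 24.55
```

Request:
step_arm --plan "-0.1 -0.05 4 -2.3 60;-0.1 -0.05 8 -2.3 60;-0.1 -0.05 10 -2.3 60;-0.1 -0.05 10 -2.3 60;-0.1 -0.05 10 -2.3 0;-0.1 -0.05 10 -2.3 0;-0.1 -0.05 10 -2.3 0;-0.1 -0.05 10 -2.3 0;-0.1 -0.05 10 -2.3 0" --grip_force 120

```text
time_s: 25.45
eef_pos: [551.2, 182.9, 79.4]
ee_rot: [0.0, 0.904, 0.428, 0.001]
force: [-2.2, 0.1, 6.5]
grip_width: 0.143
```

Request:
step_arm --plan "0 0 0 1 0;0 0 0 1.5 0;0 0 0 1.5 0"

```text
time_s: 25.75
eef_pos: [551.2, 182.9, 79.4]
ee_rot: [0.001, 0.909, 0.417, 0.001]
force: [-1.9, 0.4, 5.8]
grip_width: 0.14
```

```bash
python3 -c "
from h import *
go(551.7,182.9,77,82.2);s=readout.sense();print(s['tau'].round(2),s['force'][:2]@[-.0732,.9973],s['eef_pos'][:2]@[-.0732,.9973])"
```

```text
shift cm [0.03 0.04 0.24] twist -32.9 | pos [551.2 182.9  79.4] yaw 49.3 tilt 0.13 j [ 0.12  0.59  1.51 -0.    1.05  0.83] F [-1.9  0.4  5.8] T [0.08 0.39 0.92] grip 0.14 t 25.75
[ -1.53 -46.67 -21.44   0.29  -0.52   0.99] 0.5460292132175152 142.05110667631794
```

Request:
step_arm --plan "0 0 0 1 0;0 0 0 1.5 0;0 0 0 1.5 0"

```text
time_s: 26.05
eef_pos: [551.2, 182.9, 79.4]
ee_rot: [0.001, 0.914, 0.406, 0.001]
force: [-2.3, 0.8, 6.4]
grip_width: 0.142
```

```bash
python3 -c "
from h import *
go(551.7,182.9,77,82.2);s=readout.sense();print(s['tau'].round(2),s['force'][:2]@[-.0732,.9973],s['eef_pos'][:2]@[-.0732,.9973])"
```

```text
shift cm [0.03 0.04 0.24] twist -34.3 | pos [551.2 182.9  79.4] yaw 47.9 tilt 0.14 j [ 0.12  0.59  1.51 -0.    1.05  0.85] F [-2.3  0.8  6.4] T [0.14 0.35 1.7 ] grip 0.142 t 26.05
[ -2.26 -46.66 -21.4    0.67  -0.5    1.76] 0.9713416766769668 142.06038905205781
```

Request:
step_arm --plan "0.1 -0.1 0 -1 0;0.2 -0.2 0 -1 0;0.28 -0.29 0 -1 0;0.34 -0.36 0 -1 0;0.34 -0.36 0 -1 0"

```text
time_s: 26.55
eef_pos: [551.2, 183.7, 79.4]
ee_rot: [0.004, 0.911, 0.413, -0.001]
force: [-2.5, -22.6, 8.8]
grip_width: 0.14
```

```bash
python3 -c "
from h import *
go(551.7,182.9,77,82.2);s=readout.sense();print(s['tau'].round(2),s['force'][:2]@[-.0732,.9973],s['eef_pos'][:2]@[-.0732,.9973])"
```

```text
shift cm [-0.03  0.09  0.24] twist -33.4 | pos [551.2 183.7  79.4] yaw 48.8 tilt 0.45 j [ 0.12  0.59  1.5  -0.01  1.05  0.85] F [ -2.5 -22.6   8.8] T [-3.74  0.38  1.28] grip 0.14 t 26.55
[ 11.14 -45.8  -22.4    5.36  -1.39   1.25] -22.327790927222004 142.86310544621148
```

Request:
step_arm --plan "0 0 0 0 0;-0.1 0.1 0 0 0;-0.2 0.2 0 0 0;-0.3 0.31 0 0 0;-0.3 0.31 0 0 0"

```text
time_s: 27.05
eef_pos: [551.2, 183.0, 79.4]
ee_rot: [0.001, 0.911, 0.413, 0.001]
force: [-2.5, -1.7, 5.7]
grip_width: 0.141
```

```bash
python3 -c "
from h import *
go(551.7,182.9,77,82.2);s=readout.sense();print(s['tau'].round(2),s['force'][:2]@[-.0732,.9973],s['eef_pos'][:2]@[-.0732,.9973])"
```

```text
shift cm [0.03 0.04 0.24] twist -33.4 | pos [551.2 183.   79.4] yaw 48.8 tilt 0.14 j [ 0.12  0.59  1.5  -0.    1.05  0.84] F [-2.5 -1.7  5.7] T [-0.43  0.41  1.16] grip 0.141 t 27.05
[ -0.53 -46.55 -21.56   1.05  -0.65   1.15] -1.4994213175655717 142.13421008949328
```

The stop went back to where it was after the 22 N pull, so it didn't slip, and the knob holds 1.2 N m. I'll release and withdraw.

Request:
step_arm --plan "0 0 0 0 60;0 0 0 0 60;0 0 0 0 60;0 0 0 0 60;0 0 -4 0 60;0 0 -8 0 60;0 0 -13 0 60;0 0 -13 0 60;0 0 -13 0 60"

```text
time_s: 27.95
eef_pos: [550.9, 183.4, 208.4]
ee_rot: [0.0, 0.911, 0.412, 0.001]
force: [-0.1, 0.2, -0.9]
grip_width: 0.597
```

```bash
python3 - <<'E'
from h import *
go(549.5,184.9,78.2,94.3)
c=np.array([-.0732,.9973])
for cam in ['wrist','scene']:
    p,d,i=cap(cam); W=world(d,i)
    for k,lo,hi in [('plate',[520,-60,84],[600,110,96]),('knob',[450,130,98],[680,240,112]),('small top',[480,-235,66],[680,-150,80])]:
        Q=box(W,d,np.array(lo),np.array(hi))
        if len(Q)>6: print(cam,k,len(Q),rect(Q),np.percentile(Q[:,:2]@c,[1,99]).round(1),np.median(Q[:,2]).round(1))
    if cam=='scene':
        x,y=map(int,proj([555,70,60],i))
        save('end.png',cv2.resize(p[y-60:y+60,x-80:x+80],(800,600),interpolation=cv2.INTER_CUBIC))
E
```

```text
shift cm [ 0.   -0.22 13.02] twist -45.6 | pos [550.9 183.4 208.4] yaw 48.7 tilt 0.11 j [0.12 0.45 1.36 0.   1.33 0.84] F [-0.1  0.2 -0.9] T [-0.05  0.05 -0.08] grip 0.597 t 27.95
wrist plate 424 (array([561.6,  55.8]), 104.3, 8.8, -85.1) [-32.3  66.4] 91.3
wrist knob 847 (array([551.7, 182.3]), 44.1, 13.9, 50.9) [124.  159.7] 107.2
scene plate 205 (array([561.4,  47. ]), 119.5, 16.6, -85.1) [-53.   63.8] 88.3
scene knob 97 (array([553.4, 181.6]), 47.9, 16.2, 44.2) [122.7 159.4] 103.8
scene small top 98 (array([ 577. , -197.1]), 82.4, 11.3, 11.3) [-248.4 -229.7] 70.8
```

View pics/end.png

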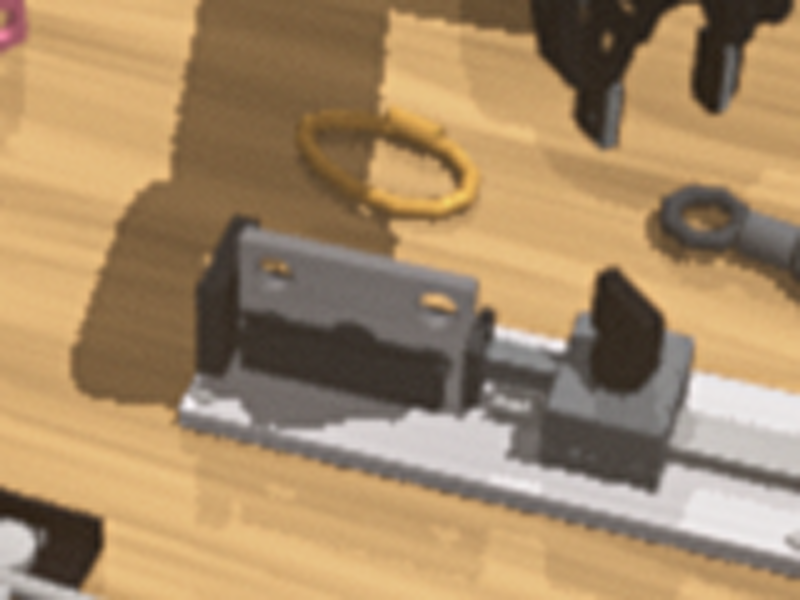

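The picture shows the plate tight between the end wall at (225,300) and the stop face at (482,340). The knob is clear of the gripper, and the small plate hasn't moved. I'll hand in the job.

```bash
python3 -c "
from h import *
print(workorder.finish_job())"
```

```text
the job is handed in; nothing more can be done
None
```

The larger plate now stands in the cradle slot, held between the end wall and the stop, and the knob is tight. I handed the job in at about 28 s of the 64 s allowed, with the gripper clear of everything.

- **Order of work:** I took the larger plate out of the rack, stood it in the slot and loosened the knob by 74°. I then slid the stop about 25 mm, until the push force jumped from 4 to 9 N with no more travel, and turned the knob clockwise while still pushing.
- **Plate:** its top edge is at z ≈ 90–91, as it should be when fully home. In the last picture it touches both the wall and the stop face.
- **Lock:** a pull of about 22 N did not move the stop. The 25 N it should hold when clamped was not reached in the test.
- **Knob torque:** about 1.2–1.7 N m at the end, more than the 0.3–0.6 N m above running torque that counts as tight.
- **Other gear:** I measured the small plate and it had not moved. The carabiner and swivel look undisturbed in the pictures. I did not measure any bystander.

**Disagreement:** the knob came up hard about 1.37 rad past its starting angle, at roughly 3.8–3.9 rad. The description says 2.6–3.1. It may therefore be against the end of its travel rather than the normal hard point. I could not tell which from the readings.

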